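# Clear and zero the bench scale, then weigh a dental cast

### The job

Clear the scale: put the parts left on its pan into the white tray and stand the cup that covers the zero key upright in the middle of the cork coaster. Then, with the pan empty, take the stylus from its stand, press the recessed zero key fully down with its tip, holding it a moment, never poking the key with the fingers, and stand the stylus back in its stand. Only after zeroing, set the plaster cast upright on the middle of the pan and let go; leave the other things on the table where they are.

Things in the scene. Friction and masses are not known exactly. Their poses are not given: they have to be found in the camera images.
- scale: White bench scale, fixed; housing 290 mm (x) by 210 mm (y), 35 mm tall. Origin: centre of its underside, z up. The 90 mm deep control panel is its -x end (towards the robot), with the zero key in the middle of the panel, at (-100, 0) mm in this frame; the steel pan covers the rest.
- pan: Steel weighing pan of the scale, 190 x 190 mm square, fixed on the housing. Its origin is its centre at housing height (35 mm above the table); its upper face is 10 mm higher.
- pan_top (a point): Centre of the upper face of the pan (45 mm above the table).
- key_mouth (a point): Centre of the mouth of the round hole (16 mm wide) in the control panel, level with the panel (35 mm above the table). The zero key, 13 mm wide, lies 6 mm below the mouth. At the start the clear cup stands over it.
- zero_key (a joint): Travel of the recessed spring zero key (m): 0 released, 0.004 fully down; it starts to move at about 1 N and is fully down at about 4 N. It springs back. Pressed straight down.
- cup: Clear empty cup, open upwards, 62 mm wide at the rim and narrower below (so at most 62 mm across where gripped), 68 mm tall, 30 g. Origin: centre of its underside, z up. Stands on the control panel, over the zero key, at the start.
- coaster: Round cork coaster, diameter 80 mm, 3 mm thick, fixed on the grey mat. Origin: centre of its underside, which is 3 mm above the table.
- tray: White open tray, fixed, outside 240 mm (x) by 200 mm (y), walls 30 mm tall and 5 mm thick, floor 5 mm thick. Origin: centre of its underside, z up. It stands to the left or to the right of the scale, the grey mat on the other side.
- mat: Grey work mat, 250 mm (x) by 230 mm (y), 3 mm thick, fixed; it carries the coaster, the stylus stand, the plaster cast and a roll of tape. Origin: centre of its underside, z up. 
- stand: White stylus stand on the mat, fixed, 50 x 50 x 35 mm block with a 12 mm hole down its middle. Origin: centre of its underside, z up. Its upper face is 38 mm above the table.
- stand_hole0 (a point): Centre of the mouth of the hole in the stand, 38 mm above the table.
- stylus: Metal stylus, standing tip down in the stand, 110 mm long, 45 g. Origin: the end of its tip; z runs up along it. From the tip: pin 6 mm in diameter and 24 mm long, flange 22 mm in diameter up to 30 mm, then a plain round grip 14 mm in diameter up to 110 mm. In the stand the pin is in the hole and the flange rests on the upper face, so the tip is 14 mm above the table.
- cast: White plaster dental cast, 62 mm (x) by 50 mm (y), base 20 mm tall with an arch of teeth to 30 mm, 90 to 180 g. Origin: centre of its underside, z up. Starts on the mat.
- boneblock: Leftover on the pan (may be absent): beige practice bone block, 50 x 30 x 26 mm (x, y, z), three dark drill marks on top, 25 to 110 g. Origin: centre of its underside, z up. 
- vial: Leftover on the pan (may be absent): small glass jar with a white cap, diameter 32 mm, 40 mm tall, stands upright, 25 to 110 g. Origin: centre of its underside, z up. 
- case: Leftover on the pan (may be absent): flat implant case, clear base and white lid, 56 x 34 x 20 mm (x, y, z), 25 to 110 g. Origin: centre of its underside, z up. 
- burblock: Leftover on the pan (may be absent): aluminium bur holder, 48 x 28 x 20 mm (x, y, z), four tiny burs (look only, 11 mm) on its top, 25 to 110 g. Origin: centre of its underside, z up. 
- tape: Bystander, to be left alone: roll of tape, diameter 48 mm, 18 mm tall. Origin: centre of its underside, z up. 
- spray: Bystander, to be left alone: tall white bottle, diameter 52 mm, 140 mm tall. Origin: centre of its underside, z up. 
- cupstack: Bystander, to be left alone: stack of clear cups, up to 64 mm wide, 85 mm tall. Origin: centre of its underside, z up. 
- driver: Bystander, to be left alone: grey screwdriver lying down, 130 mm long, lying along its x.
- implantbox: Bystander, to be left alone: blue flat box, 45 x 70 x 25 mm (x, y, z). Origin: centre of its underside, z up. 

How it is judged:
On the way, in this order (a step that is already met when the one before it is completed fails the run):
1. the leftovers are in the tray and the cup stands upright on the coaster (x of boneblock in the frame of tray between -0.113 and 0.113 m and y of boneblock in the frame of tray between -0.093 and 0.093 m and z of each of boneblock, vial, case, burblock in the frame of tray below 0.045 m and linear speed of each of boneblock, vial, case, burblock, cup below 0.03 m/s and x of vial in the frame of tray between -0.113 and 0.113 m and y of vial in the frame of tray between -0.093 and 0.093 m and x of case in the frame of tray between -0.113 and 0.113 m and y of case in the frame of tray between -0.093 and 0.093 m and x of burblock in the frame of tray between -0.113 and 0.113 m and y of burblock in the frame of tray between -0.093 and 0.093 m and horizontal distance between cup and coaster below 0.022 m and angle between cup's own z axis and vertical below 0.1 rad and z of cup in the frame of coaster between 0 and 0.008 m), for 0.2 s.
2. the zero key is pressed down with the stylus while the pan is empty (value of joint zero_key above 0.003 m and contact force between stylus and zero_key_c0 above 0.5 N and contact force between pan and anything else below 0.05 N), for 0.2 s.
3. the cast stands on the middle of the pan (horizontal distance between cast and pan_top below 0.03 m and angle between cast's own z axis and vertical below 0.1 rad and z of cast in the frame of pan_top between -0.003 and 0.005 m and linear speed of cast below 0.02 m/s), for 0.2 s.
At the end, for the whole second after the job is handed in: Leftovers at rest in the tray; cup upright on the coaster within 22 mm of its centre; stylus upright in its stand, pin at least 18 mm in the hole; key released; cast upright at rest on the pan within 30 mm of its centre (upright: within 0.1 rad) (all of step 1 and all of step 3 and horizontal distance between stylus and stand_hole0 below 0.006 m and angle between stylus's own z axis and vertical below 0.12 rad and z of stylus in the frame of stand_hole0 below -0.018 m and linear speed of stylus below 0.02 m/s and value of joint zero_key below 0.001 m); the robot touches nothing.
It fails at once if the fingers press the zero key (contact force between the fingers and zero_key_c0 above 0.5 N).
It fails at once if a bystander is disturbed (moved over 50 mm) (distance of any of tape, spray, cupstack, driver, implantbox from where it was at the start of the episode above 0.05 m).
Of boneblock, vial, case, burblock only 2 to 4 are there at a start; the rules pass over those that are not, and their reading is None.
At some moment in a run one of boneblock, vial, case, burblock, cast may be knocked a few centimetres aside while the robot is not near it.
It also fails if it takes over 210 s, if anything falls off the work surface, if the arm or the gripper's body presses on something with over 40 N, if the wrist force passes 120 N, or if a joint passes its speed limit or range.

### The arm

A 6-joint arm with a two-finger parallel gripper is mounted at the origin on the work surface. World frame = base frame: x ahead of the robot, y to its left, z up, the work surface at z = 0. Lengths are in m, angles in rad, forces in N, time in s.
With the tool pointing down it reaches from about 0.35 to 0.775 m from the base axis. Payload 5.5 kg.
Tool frame: the origin (TCP) lies between the finger pads; the fingertips stand 8 mm ahead of it and the grasp point (between the pads) lies 11 mm behind it; z points along the fingers, y is the line along which they close (so a half turn about z gives the same grasp; the last joint's range is limited). The gripper opens to 85 mm and grips with 20 to 120 N. Pads are 22 mm wide; open, the fingers measure 114 mm over their backs; the gripper's body (76 mm by 85 mm) begins 54 mm behind the grasp point. The pads swing forward as they close: fully open they stand 13 mm farther back than shut.
Start: joints at [-1.441, 0.313, 0.046, 1.304, 0, 1.431], TCP at [0.153, -0.554, 0.239] pointing down, gripper open.
Joint ranges: [-2.76, 2.76], [-0.86, 1.69], [-1.03, 1.26], [-2.2, 2.34], [-1.47, 1.5], [-3.14, 3.14]. Speed limits (rad/s): [2.57, 2.57, 3.14, 3.14, 3.14, 3.14].

### API

Orientations are given as a unit quaternion [w, x, y, z].
In Python, from workcell import env gives the robot as it stands.
- The arm moves only by the tool move_arm, never from a script. Its argument "moves" is one flat list of numbers, 5 for each row, row after row: the shift along the world's x, y, z in m, then the turn about the world's z in rad, then the finger opening in m, from 0 to 0.0854. A call has 1 to 12 rows; each row is the pose to reach, as a shift and turn from the pose commanded when the call began; what a row does not reach only later rows make up. A row lasts 1/12 s, in which the tool goes at most 41.7 mm and 7.16 degrees, less where a joint would pass 70% of its speed; a pose out of reach is approached as far as the arm can. A call with a gripper value outside its range is refused whole. The fingers move at their own pace and stop on an object; "newtons" is the grip in N (left out, the last holds). Time passes only in rows, so rows that repeat a pose let the fingers close. It gives the time, the measured TCP pose, the force, the opening and the grip force at its end, in the units of the state.
- env.get_state(): the state, without advancing time (a new reading comes with each control period).
- env.read_camera(name): name is "scene" or "top" or "wrist"; returns a dict with "pixels" (384x512x3 uint8, red, green, blue), "camera_matrix" (3x3 intrinsics, pixels), "distortion" ([k1, k2, p1, p2, k3] as OpenCV has them; the pictures are not rectified), "rvec" (rotation vector, rad) and "tvec" (3), from world to camera coordinates, as OpenCV has them. Camera axes: x right, y down, z forward; pixel columns grow to the right and rows downward; lengths in m; the calibration is good to about 2 mm. A picture is of the moment at which its call begins. There is no depth.
- env.hand_in(): hands the job in; it is judged then, once.
The state is a dict: "clock": time; "joint_pos": joint angles; "qvel": joint speeds; "tau": joint torques, N m; "tcp_pos": TCP position; "orientation": TCP orientation; "wrist_force": force on the tool from outside, world axes, zero at the start; "ft_torque": the same for the moment, N m; "finger_gap": finger opening in m; "grip_force": force on a finger pad.
Only numpy, scipy, OpenCV 4.12 (cv2) and the standard library are available. Lean on these libraries where they do the work, as an engineer would, in place of code of your own. Each camera call takes 0.05 s, during which the arm holds its last target. There are 200 camera calls.

## Working session

There is one attempt and no reset: what is moved stays moved. The work goes in short steps, Python scripts to look and compute and a tool call to move; the robot and the scene stay as the last step left them, time stands still between calls to the robot, and variables do not carry over. Pictures are saved under pics/ and viewed, at most 14 in all, crops included, and the job is handed in when it is done.

Besides the shell and the picture viewer there is one more tool, called after "Call:" by a JSON object that holds its "op" and its "data". move_arm: Moves the arm, as the interface text tells. Its arguments: {"type":"object","properties":{"moves":{"type":"array"},"newtons":{"type":"number"}},"required":["moves"]}

```bash
mkdir -p pics; ls; cat > h.py <<'E'
import cv2, numpy as np
from workcell import env
def snap(n,f):
    r=env.read_camera(n); cv2.imwrite('pics/'+f,cv2.cvtColor(r['pixels'],cv2.COLOR_RGB2BGR)); np.save('pics/'+f[:-4]+'.npy',r,allow_pickle=True); return r
def load(f): return np.load('pics/'+f+'.npy',allow_pickle=True).item()
def ray(r,uv):
    R=cv2.Rodrigues(np.array(r['rvec'],float))[0]; t=np.array(r['tvec'],float).ravel()
    p=cv2.undistortPoints(np.array(uv,float).reshape(-1,1,2),np.array(r['camera_matrix'],float),np.array(r['distortion'],float)).reshape(-1,2)
    d=np.c_[p,np.ones(len(p))]@R; return -R.T@t,d
def plane(r,uv,z):
    c,d=ray(r,uv); return c+d*((z-c[2])/d[:,2])[:,None]
def proj(r,P): return cv2.projectPoints(np.array(P,float).reshape(-1,1,3),np.array(r['rvec'],float),np.array(r['tvec'],float),np.array(r['camera_matrix'],float),np.array(r['distortion'],float))[0].reshape(-1,2)
E
python3 - <<'E'
from h import *
for n in('top','scene'):
    r=snap(n,n+'0.png'); c,_=ray(r,[[256,192]]); print(n,c)
a=cv2.imread('pics/top0.png'); cv2.imwrite('pics/top0b.png',cv2.resize(a,(800,600),interpolation=cv2.INTER_CUBIC))
s=env.get_state(); print(s)
E
```

```text
pics
top [ 0.40501746 -0.01689112  1.2496153 ]
scene [1.45581977 0.0132802  0.89862752]
{'clock': 0.1, 'joint_pos': array([-1.44057340e+00,  3.13940599e-01,  4.50822581e-02,  1.30360266e+00,
        1.21483318e-05,  1.43119291e+00]), 'qvel': array([-0.00012539, -0.00190538,  0.00344996, -0.00052993, -0.00015616,
        0.00047577]), 'tau': array([ 4.12847759e-03, -4.81721163e+01,  2.99246764e+01,  1.25975264e-02,
       -2.29144933e-05,  3.51332243e-07]), 'tcp_pos': array([ 0.15320792, -0.55374881,  0.23848511]), 'orientation': array([-8.32300399e-04,  9.90912671e-01,  1.34504223e-01,  9.97795284e-06]), 'wrist_force': array([0.38338348, 0.02660709, 0.08360358]), 'ft_torque': array([-0.03977211, -0.02247076,  0.0008906 ]), 'grip_force': 0.0, 'finger_gap': 0.08558197615542636}
```

View pics/top0b.png

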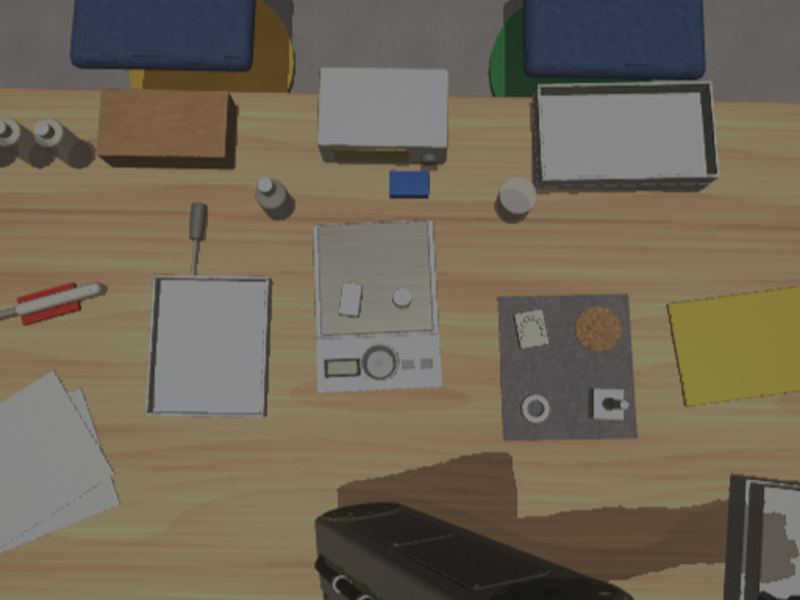

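View pics/scene0.png

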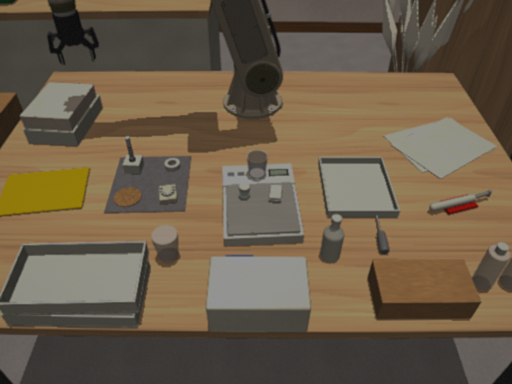

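The top view (800x600) shows the case at (350,299), the vial at (402,297) and the cup at (380,363). The tray is on the left at (209,345). On the mat are the cast (531,328), coaster (598,328), tape (536,408) and stand with stylus (608,404). I'll measure these next with masks.

```bash
python3 - <<'E'
from h import *
r=load('top0'); im=cv2.cvtColor(r['pixels'],cv2.COLOR_RGB2BGR)
hsv=cv2.cvtColor(im,cv2.COLOR_BGR2HSV)
def blobs(name,mask,x0,x1,y0,y1,z,amin=20):
    m=np.zeros(mask.shape,np.uint8); m[y0:y1,x0:x1]=mask[y0:y1,x0:x1]*255
    for c in cv2.findContours(m,cv2.RETR_EXTERNAL,cv2.CHAIN_APPROX_NONE)[0]:
        if cv2.contourArea(c)<amin: continue
        b=cv2.minAreaRect(plane(r,c.reshape(-1,2),z)[:,:2].astype(np.float32)*1000)
        print(name,'px',np.round(cv2.minAreaRect(c)[0],1),'mm',np.round(b[0],1),np.round(b[1],1),round(b[2],1))
H,S,V=[hsv[...,i].astype(int) for i in range(3)]
for n,p in dict(case=(224,191),vial=(257,190),pan=(230,165),panel=(225,245),mat=(350,240),coaster=(383,210),cast=(340,215),stand=(382,252),wood=(300,200),tray=(134,220)).items(): print(n,hsv[p[1],p[0]])
white=(S<45)&(V>105)
blobs('tray',(S<45)&(V>90),85,180,170,272,.03,300)
blobs('hous',(S<45)&(V>80),195,290,135,255,.035,100)
blobs('pan item',(S<25)&(V>125),207,274,150,208,.03,8)
blobs('mat',(S<60)&(V<95),310,415,180,285,.003,300)
blobs('coast',(S>110)&(H<20),362,402,190,230,.006)
blobs('castw',(V>105),322,358,190,228,.025)
blobs('stand',(S<60)&(V>110),370,405,240,275,.038)
a=cv2.resize(im[130:290,195:410],None,fx=3.7,fy=3.7,interpolation=cv2.INTER_CUBIC)
cv2.imwrite('pics/crop1.png',cv2.convertScaleAbs(a,alpha=1.5))
E
```

```text
case [110   6 139]
vial [110   6 139]
pan [ 22  23 120]
panel [100   6 138]
mat [12 15 87]
coaster [ 14 113 108]
cast [ 33  21 136]
stand [100   6 137]
wood [ 20  82 134]
tray [110   6 139]
tray px [132.1 218.6] mm [489.9 313.4] [256.4 199.4] 0.3
hous px [240.2 195.6] mm [555.9  27.2] [289.3 210.9] 3.7
pan item px [240. 191.] mm [566.7  28.6] [ 86.9 178.3] 1.0
mat px [362.7 234.6] mm [ 458.  -304.9] [247.9 229.9] 2.2
coast px [382.5 210.5] mm [ 523.5 -360.9] [73.9 74.3] 89.1
castw px [339.8 210.1] mm [ 520.5 -240.7] [61.9 47.8] 10.8
stand px [390.5 258.5] mm [ 394.7 -370.6] [55.1 49.8] 88.9
```

View pics/crop1.png

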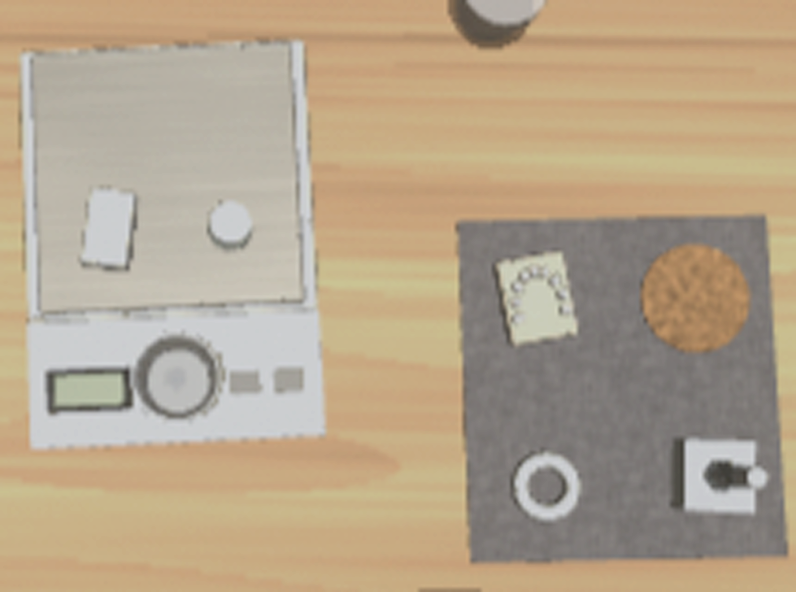

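```bash
python3 - <<'E'
from h import *
r=load('top0')
def c(u,v): return [(u+.5)/3.7-.5+195,(v+.5)/3.7-.5+130]
def t(u,v): return [(u+.5)/1.5625-.5,(v+.5)/1.5625-.5]
def P(n,l,z): 
    p=plane(r,l,z)[:,:2]*1000; print(n,np.round(p).tolist(),'mean',np.round(p.mean(0),1))
P('case',[c(92,187),c(135,192),c(128,269),c(81,264)],.065)
P('vial',[c(230,221)],.085)
P('pan',[c(31,54),c(295,42),c(304,302),c(38,312)],.045)
P('tray',[t(155,278),t(270,278),t(265,414),t(148,412)],.03)
P('cuprim',[c(178,376)],.103); P('cupbot',[c(177,379)],.037)
P('cast',[c(496,262),c(563,251),c(578,334),c(514,346)],.02+.003)
P('stand',[c(686,437),c(756,440),c(755,514),c(684,512)],.038)
P('sty top',[c(757,478)],.124); P('tape',[c(547,487)],.021); P('coaster',[c(695,298)],.006)
P('spray',[t(270,200)],.07);P('cupstack',[t(516,197)],.085)
r=load('scene0'); 
for n,p in dict(key=(.456,.021,.035),stand=(.394,-.371,.038),vial=(.578,-.002,.085)).items(): print(n,proj(r,p))
E
```

```text
case [[589.0, 82.0], [586.0, 51.0], [532.0, 54.0], [534.0, 88.0]] mean [560.5  68.7]
vial [[564.0, -17.0]] mean [564.2 -16.7]
pan [[690.0, 130.0], [702.0, -62.0], [512.0, -71.0], [502.0, 119.0]] mean [601.5  29.3]
tray [[596.0, 409.0], [599.0, 211.0], [367.0, 209.0], [367.0, 406.0]] mean [482.3 309.1]
cuprim [[456.0, 17.0]] mean [455.5  16.5]
cupbot [[456.0, 19.0]] mean [456.3  19.1]
cast [[546.0, -211.0], [555.0, -260.0], [495.0, -271.0], [485.0, -224.0]] mean [ 520.2 -241.6]
stand [[422.0, -344.0], [420.0, -393.0], [369.0, -391.0], [369.0, -341.0]] mean [ 394.9 -367.4]
sty top [[395.0, -367.0]] mean [ 394.5 -366.8]
tape [[384.0, -248.0]] mean [ 384.5 -247.7]
coaster [[524.0, -361.0]] mean [ 524.  -360.8]
spray [[727.0, 209.0]] mean [726.8 209.4]
cupstack [[736.0, -206.0]] mean [ 735.7 -205.7]
key [[257.35778367 173.96907776]]
stand [[130.56330244 159.63270215]]
vial [[249.0421031  189.45573645]]
```

Call:
{"op": "move_arm", "data": {"moves": [0.1, 0.16, 0, 0.5, 0.06, 0.2, 0.31, 0, 1.0, 0.06, 0.3, 0.46, 0, 1.4, 0.06, 0.3, 0.46, 0, 1.4, 0.06, 0.3, 0.46, 0, 1.4, 0.06, 0.3, 0.46, 0, 1.4, 0.06, 0.3, 0.46, 0, 1.4, 0.06, 0.3, 0.46, 0, 1.4, 0.06, 0.3, 0.46, 0, 1.4, 0.06, 0.3, 0.46, 0, 1.4, 0.06, 0.3, 0.46, 0, 1.4, 0.06, 0.3, 0.46, 0, 1.4, 0.06], "newtons": 30}}

```text
clock: 1.1
tcp_pos: [0.4268, -0.1333, 0.2393]
orientation: [0.0, 0.669, 0.743, -0.0]
wrist_force: [1.0, 0.1, 0.4]
finger_gap: 0.0601
grip_force: 0.0
```

Call:
{"op": "move_arm", "data": {"moves": [0.133, 0.202, -0.09, 1.38, 0.06, 0.133, 0.202, -0.09, 1.38, 0.06, 0.133, 0.202, -0.09, 1.38, 0.06, 0.133, 0.202, -0.09, 1.38, 0.06, 0.133, 0.202, -0.09, 1.38, 0.06, 0.133, 0.202, -0.09, 1.38, 0.06, 0.133, 0.202, -0.09, 1.38, 0.06, 0.133, 0.202, -0.09, 1.38, 0.06, 0.133, 0.202, -0.09, 1.38, 0.06, 0.133, 0.202, -0.09, 1.38, 0.06, 0.133, 0.202, -0.09, 1.38, 0.06, 0.133, 0.202, -0.09, 1.38, 0.06]}}

```text
clock: 2.1
tcp_pos: [0.5589, 0.0668, 0.1487]
orientation: [-0.001, 0.044, 0.999, 0.0]
wrist_force: [0.6, -0.2, 0.2]
finger_gap: 0.0604
grip_force: 0.0
```

```bash
python3 - <<'E'
from h import *
r=snap('wrist','w1.png'); s=env.get_state(); print(s['tcp_pos'],s['orientation'],s['joint_pos'])
E
```

```text
[0.55898527 0.0666855  0.14886418] [-4.65040276e-04  4.67398036e-02  9.98906990e-01  2.70280386e-05] [-2.38947423e-02  3.32864585e-01 -1.52009860e-01  1.08685048e+00
  7.53036861e-05  6.96189096e-02]
```

View pics/w1.png

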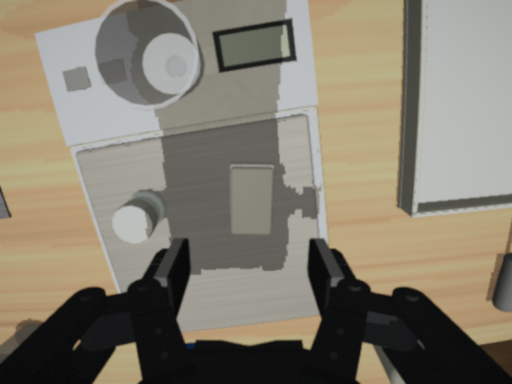

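The wrist view shows the case at (252,200), centred between the fingers and aligned with them. The vial is at (132,222), clear on the left.

```bash
python3 - <<'E'
from h import *
r=load('w1')
p=plane(r,[[231,166],[272,166],[272,234],[231,233]],.065)[:,:2]*1000; print(p.round(),p.mean(0))
print(plane(r,[[132,223]],.085)[:,:2])
print(plane(r,[[177,66]],.037)[:,:2],plane(r,[[148,52]],.103)[:,:2])
E
```

```text
[[532.  56.]
 [535.  86.]
 [589.  83.]
 [586.  51.]] [560.52163635  69.01522165]
[[ 0.56254924 -0.01677855]]
[[0.45735572 0.02138427]] [[0.45503169 0.02039406]]
```

Call:
{"op": "move_arm", "data": {"moves": [0, 0.001, -0.035, 0, 0.06, 0, 0.001, -0.07, 0, 0.06, 0, 0.001, -0.091, 0, 0.06, 0, 0.001, -0.091, 0, 0.06, 0, 0.001, -0.091, 0, 0, 0, 0.001, -0.091, 0, 0, 0, 0.001, -0.091, 0, 0, 0, 0.001, -0.091, 0, 0, 0, 0.001, -0.091, 0, 0, 0, 0.001, -0.091, 0, 0, 0, 0.001, -0.06, 0, 0, 0, 0.001, -0.02, 0, 0], "newtons": 30}}

```text
clock: 3.15
tcp_pos: [0.5563, 0.0676, 0.1271]
orientation: [-0.004, 0.046, 0.999, -0.0]
wrist_force: [0.6, 1.0, 0.3]
finger_gap: 0.0327
grip_force: 30.1
```

Call:
{"op": "move_arm", "data": {"moves": [-0.005, 0.04, 0.01, 0, 0, -0.01, 0.08, 0.01, 0, 0, -0.02, 0.12, 0.01, 0, 0, -0.03, 0.16, 0, 0, 0, -0.035, 0.2, 0, 0, 0, -0.04, 0.24, 0, 0, 0, -0.04, 0.27, 0, 0, 0, -0.04, 0.27, -0.03, 0, 0, -0.04, 0.27, -0.065, 0, 0, -0.04, 0.27, -0.095, 0, 0, -0.04, 0.27, -0.108, 0, 0, -0.04, 0.27, -0.108, 0, 0]}}

```text
clock: 4.15
tcp_pos: [0.5176, 0.3371, 0.0187]
orientation: [-0.002, 0.046, 0.999, -0.001]
wrist_force: [0.8, 0.3, -0.4]
finger_gap: 0.0327
grip_force: 38.1
```

Call:
{"op": "move_arm", "data": {"moves": [0, 0, 0, 0, 0, 0, 0, 0, 0, 0.055, 0, 0, 0, 0, 0.055, 0, 0, 0, 0, 0.055, 0, 0, 0.035, 0, 0.055, 0, 0, 0.075, 0, 0.055, 0, -0.04, 0.115, 0, 0.055, 0, -0.08, 0.125, 0, 0.055, 0, -0.12, 0.125, 0, 0.055, 0.01, -0.16, 0.125, 0, 0.055, 0.02, -0.2, 0.125, 0, 0.055, 0.03, -0.24, 0.125, 0, 0.055]}}

```text
clock: 5.15
tcp_pos: [0.5475, 0.1045, 0.1477]
orientation: [0.001, 0.046, 0.999, 0.0]
wrist_force: [1.6, 0.4, 0.6]
finger_gap: 0.0548
grip_force: 0.0
```

```bash
python3 - <<'E'
from h import *
r=snap('wrist','w2.png'); s=env.get_state(); print(s['tcp_pos'],s['orientation'],s['finger_gap'])
E
```

```text
[0.54995082 0.09741438 0.14752907] [ 0.00207514  0.04914525  0.99878717 -0.00215117] 0.05513486509216517
```

View pics/w2.png

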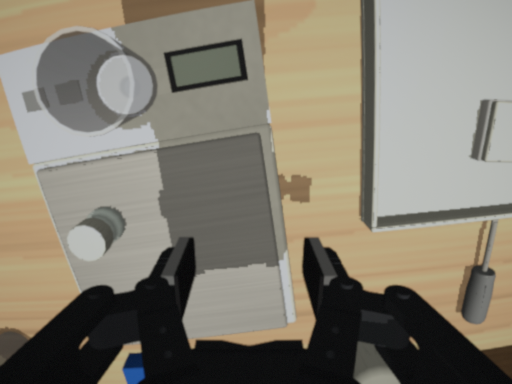

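The case is in the tray, at (500,130). The vial is still on the pan at (86,240).

```bash
python3 - <<'E'
from h import *
print(plane(load('w2'),[[86,242]],.085))
E
```

```text
[[ 0.56278263 -0.01654097  0.085     ]]
```

Call:
{"op": "move_arm", "data": {"moves": [0.005, -0.04, 0, 0, 0.055, 0.01, -0.08, 0, 0, 0.055, 0.0135, -0.116, 0, 0, 0.055, 0.0135, -0.116, 0, 0, 0.055, 0.0135, -0.116, 0, 0, 0.055]}}

```text
clock: 5.62
tcp_pos: [0.5611, -0.0117, 0.1468]
orientation: [0.001, 0.048, 0.999, 0.0]
wrist_force: [0.7, 0.6, -0.2]
finger_gap: 0.0548
grip_force: 0.0
```

Call:
{"op": "move_arm", "data": {"moves": [0, 0, -0.03, 0, 0.055, 0, 0, -0.06, 0, 0.055, 0, 0, -0.08, 0, 0.055, 0, 0, -0.08, 0, 0.055, 0, 0, -0.08, 0, 0, 0, 0, -0.08, 0, 0, 0, 0, -0.08, 0, 0, 0, 0, -0.08, 0, 0, 0, 0, -0.08, 0, 0, 0, 0, -0.08, 0, 0, 0, 0, -0.04, 0, 0, 0, 0, 0.0, 0, 0], "newtons": 30}}

```text
clock: 6.62
tcp_pos: [0.5582, -0.0095, 0.145]
orientation: [-0.003, 0.046, 0.999, 0.0]
wrist_force: [0.9, -0.8, -0.4]
finger_gap: 0.0293
grip_force: 29.9
```

Call:
{"op": "move_arm", "data": {"moves": [-0.01, 0.04, 0.01, 0, 0, -0.03, 0.075, 0.01, 0, 0, -0.05, 0.11, 0, 0, 0, -0.07, 0.145, 0, 0, 0, -0.09, 0.18, 0, 0, 0, -0.11, 0.215, 0, 0, 0, -0.13, 0.25, 0, 0, 0, -0.133, 0.28, 0, 0, 0, -0.133, 0.29, -0.04, 0, 0, -0.133, 0.29, -0.08, 0, 0, -0.133, 0.29, -0.105, 0, 0, -0.133, 0.29, -0.118, 0, 0]}}

```text
clock: 7.62
tcp_pos: [0.4251, 0.2791, 0.0255]
orientation: [-0.002, 0.045, 0.999, -0.002]
wrist_force: [-7.7, -13.4, 41.5]
finger_gap: 0.0293
grip_force: 34.1
```

Call:
{"op": "move_arm", "data": {"moves": [0, 0, 0.003, 0, 0, 0, 0, 0.003, 0, 0.05, 0, 0, 0.003, 0, 0.05, 0, 0, 0.003, 0, 0.05, 0, 0, 0.003, 0, 0.05, 0, 0, 0.035, 0, 0.055, 0, 0, 0.075, 0, 0.055, 0, 0, 0.105, 0, 0.085, 0.01, -0.04, 0.12, 0, 0.085, 0.01, -0.08, 0.12, 0, 0.085, 0.02, -0.12, 0.12, 0, 0.085, 0.02, -0.12, 0.12, 0, 0.085]}}

```text
clock: 8.62
tcp_pos: [0.4496, 0.1548, 0.1496]
orientation: [0.002, 0.049, 0.999, -0.001]
wrist_force: [0.6, -0.3, -0.6]
finger_gap: 0.0851
grip_force: 0.0
```

```bash
python3 - <<'E'
from h import *
r=snap('wrist','w3.png'); s=env.get_state(); print(s['tcp_pos'],s['orientation'],s['finger_gap'],s['wrist_force'])
E
```

```text
[0.44896867 0.15716236 0.14935107] [1.15913148e-03 4.90286773e-02 9.98796696e-01 7.07945859e-05] 0.08472225097283576 [ 0.5618086  -0.58592895  0.7335981 ]
```

View pics/w3.png

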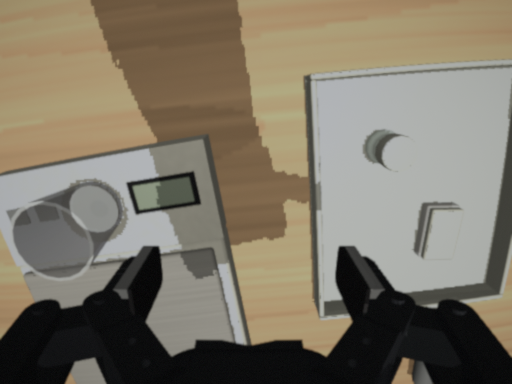

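Vial (395,152) and case (440,232) are both in the tray. The cup is next.

Call:
{"op": "move_arm", "data": {"moves": [0.002, -0.04, 0, 0, 0.085, 0.004, -0.08, 0, 0, 0.085, 0.0065, -0.12, 0, 0, 0.085, 0.0065, -0.1375, 0, 0, 0.085, 0.0065, -0.1375, 0, 0, 0.085, 0.0065, -0.1375, 0, 0, 0.085, 0.0065, -0.1375, 0, 0, 0.085, 0.0065, -0.1375, 0, 0, 0.085], "newtons": 20}}

```text
clock: 9.33
tcp_pos: [0.4541, 0.0241, 0.1483]
orientation: [-0.0, 0.045, 0.999, 0.0]
wrist_force: [0.2, -0.9, -0.5]
finger_gap: 0.085
grip_force: 0.0
```

```bash
python3 - <<'E'
from h import *
r=snap('wrist','w4.png'); s=env.get_state(); print(s['tcp_pos'])
e=cv2.resize(r['pixels'][:,:,::-1],(512,384)); cv2.imwrite('pics/w4.png',e)
E
```

```text
[0.45407679 0.02411959 0.14835329]
```

View pics/w4.png

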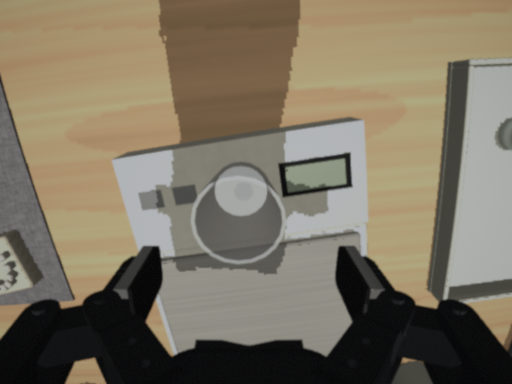

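Cup rim is centred at (239,219) and its base at (241,190).

```bash
python3 - <<'E'
from h import *
r=load('w4'); print(plane(r,[[239,219]],.103),plane(r,[[241,189]],.038))
E
```

```text
[[0.4533771 0.0182476 0.103    ]] [[0.45392277 0.01796207 0.038     ]]
```

Call:
{"op": "move_arm", "data": {"moves": [0, -0.005, 0, 0, 0.085, 0, -0.005, -0.02, 0, 0.085, 0, -0.005, -0.045, 0, 0.085, 0, -0.005, -0.07, 0, 0.085, 0, -0.005, -0.072, 0, 0.085, 0, -0.005, -0.072, 0, 0.03, 0, -0.005, -0.072, 0, 0.03, 0, -0.005, -0.072, 0, 0.03, 0, -0.005, -0.072, 0, 0.03, 0, -0.005, -0.072, 0, 0.03, 0, -0.005, -0.05, 0, 0.03, 0, -0.005, -0.01, 0, 0.03], "newtons": 20}}

```text
clock: 10.38
tcp_pos: [0.451, 0.0181, 0.136]
orientation: [-0.004, 0.046, 0.999, 0.0]
wrist_force: [0.4, -0.2, -0.3]
finger_gap: 0.0595
grip_force: 22.0
```

Call:
{"op": "move_arm", "data": {"moves": [0.007, -0.038, 0.01, 0, 0.03, 0.014, -0.076, 0.01, 0, 0.03, 0.021, -0.114, 0.01, 0, 0.03, 0.028, -0.152, 0.01, 0, 0.03, 0.035, -0.19, 0.01, 0, 0.03, 0.042, -0.228, 0.01, 0, 0.03, 0.049, -0.266, 0.01, 0, 0.03, 0.056, -0.304, 0.01, 0, 0.03, 0.063, -0.342, 0, 0, 0.03, 0.07, -0.38, 0, 0, 0.03, 0.07, -0.38, 0, 0, 0.03, 0.07, -0.38, 0, 0, 0.03]}}

```text
clock: 11.38
tcp_pos: [0.524, -0.3646, 0.1378]
orientation: [0.0, 0.047, 0.999, 0.0]
wrist_force: [1.0, 0.9, -0.3]
finger_gap: 0.0597
grip_force: 22.0
```

```bash
python3 - <<'E'
from h import *
s=env.get_state(); print(s['tcp_pos'],s['orientation'],s['finger_gap'],s['joint_pos'])
E
```

```text
[ 0.52395818 -0.36455182  0.1378152 ] [1.31430642e-05 4.74788892e-02 9.98872236e-01 1.05261980e-04] 0.059658444825141585 [-7.33623813e-01  4.78547750e-01  4.15376667e-02  1.13389928e+00
  1.79537000e-04 -6.38630331e-01]
```

Call:
{"op": "move_arm", "data": {"moves": [0, 0.003, -0.03, 0, 0.03, 0, 0.003, -0.06, 0, 0.03, 0, 0.003, -0.08, 0, 0.03, 0, 0.003, -0.089, 0, 0.03, 0, 0.003, -0.089, 0, 0.03, 0, 0.003, -0.089, 0, 0.03]}}

```text
clock: 11.88
tcp_pos: [0.5243, -0.3582, 0.05]
orientation: [0.0, 0.045, 0.999, 0.0]
wrist_force: [0.2, -0.1, -0.2]
finger_gap: 0.0595
grip_force: 22.4
```

Call:
{"op": "move_arm", "data": {"moves": [0, 0, 0, 0, 0.083, 0, 0, 0, 0, 0.083, 0, 0, 0, 0, 0.083, 0, 0, 0, 0, 0.083, 0, 0, 0.02, 0, 0.083, 0, 0, 0.05, 0, 0.083, 0, 0, 0.09, 0, 0.083, 0, 0, 0.13, 0, 0.083, -0.03, 0.01, 0.16, 0, 0.083, -0.07, 0.02, 0.16, 0, 0.083, -0.1, 0.03, 0.16, 0, 0.083, -0.1, 0.03, 0.16, 0, 0.083]}}

```text
clock: 12.88
tcp_pos: [0.4188, -0.326, 0.2096]
orientation: [-0.002, 0.047, 0.999, 0.001]
wrist_force: [-0.6, 0.2, -1.2]
finger_gap: 0.083
grip_force: 0.0
```

```bash
python3 - <<'E'
from h import *
r=snap('wrist','w5.png'); s=env.get_state(); print(s['tcp_pos'],s['orientation'])
E
```

```text
[ 0.42145671 -0.32775665  0.20989983] [-4.78312263e-04  4.67279354e-02  9.98907434e-01  4.58072781e-04]
```

View pics/w5.png

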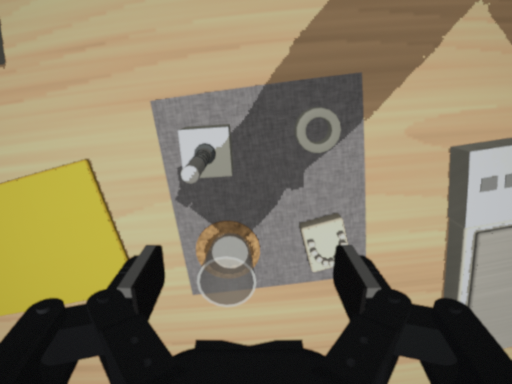

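The cup is on the coaster, base at (230,251) and coaster centre at (228,249). The stylus top is at (189,174) and the stand centre at (204,152).

```bash
python3 - <<'E'
from h import *
r=load('w5'); print(plane(r,[[189,174]],.124),plane(r,[[204.5,153]],.038),plane(r,[[208,149]],.044))
print('cup',plane(r,[[227,281]],.074),plane(r,[[230,251]],.008),'cast',plane(r,[[302,226],[341,215],[350,262],[312,272]],.023).round(3).tolist())
E
```

```text
[[ 0.39529137 -0.36794084  0.124     ]] [[ 0.39562092 -0.3680695   0.038     ]] [[ 0.3909462 -0.3631192  0.044    ]]
cup [[ 0.52333108 -0.35761714  0.074     ]] [[ 0.52474478 -0.35828326  0.008     ]] cast [[0.493, -0.271, 0.023], [0.483, -0.226, 0.023], [0.546, -0.214, 0.023], [0.555, -0.261, 0.023]]
```

Call:
{"op": "move_arm", "data": {"moves": [-0.025, -0.04, -0.02, 0, 0.04, -0.025, -0.04, -0.04, 0, 0.04, -0.025, -0.04, -0.04, 0, 0.04, -0.025, -0.04, -0.04, 0, 0.04, -0.025, -0.04, -0.04, 0, 0.04]}}

```text
clock: 13.35
tcp_pos: [0.4, -0.3694, 0.1698]
orientation: [0.0, 0.046, 0.999, 0.0]
wrist_force: [-0.3, 0.0, -0.5]
finger_gap: 0.0402
grip_force: 0.0
```

```bash
python3 - <<'E'
from h import *
r=snap('wrist','w6.png'); s=env.get_state(); print(s['tcp_pos'],s['orientation'])
E
```

```text
[ 0.40023763 -0.36947646  0.17018865] [ 5.32373542e-04  4.55195351e-02  9.98963261e-01 -3.01923772e-04]
```

View pics/w6.png

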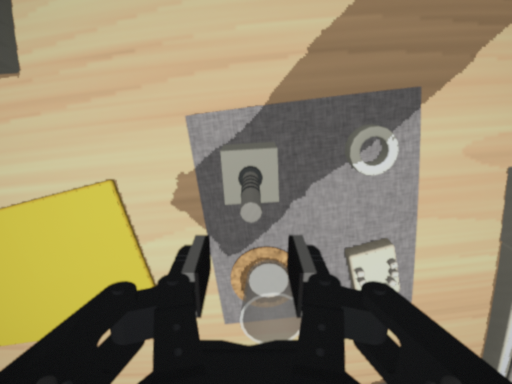

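The stylus top at (251,212) is centred between the fingers. Its estimated position is (0.395, -0.368).

Call:
{"op": "move_arm", "data": {"moves": [-0.005, 0.0015, 0, 0, 0.04, -0.005, 0.0015, -0.03, 0, 0.04, -0.005, 0.0015, -0.06, 0, 0.04, -0.005, 0.0015, -0.088, 0, 0.04, -0.005, 0.0015, -0.088, 0, 0.04, -0.005, 0.0015, -0.088, 0, 0.0, -0.005, 0.0015, -0.088, 0, 0.0, -0.005, 0.0015, -0.088, 0, 0.0, -0.005, 0.0015, -0.088, 0, 0, -0.005, 0.0015, -0.088, 0, 0, -0.005, 0.0015, -0.088, 0, 0, -0.005, 0.0015, -0.088, 0, 0], "newtons": 60}}

```text
clock: 14.4
tcp_pos: [0.3951, -0.3688, 0.0833]
orientation: [0.001, 0.046, 0.999, -0.001]
wrist_force: [0.4, 0.5, 6.6]
finger_gap: 0.0123
grip_force: 58.7
```

Call:
{"op": "move_arm", "data": {"moves": [0, 0, 0.03, 0, 0, 0, 0, 0.07, 0, 0, 0, 0, 0.08, 0, 0, 0, 0, 0.08, 0, 0]}}

```text
clock: 14.73
tcp_pos: [0.396, -0.37, 0.1658]
orientation: [0.003, 0.046, 0.999, -0.003]
wrist_force: [0.4, -0.8, 0.2]
finger_gap: 0.0123
grip_force: 58.8
```

```bash
python3 - <<'E'
from h import *
r=snap('top','t1.png'); s=env.get_state(); print(s['tcp_pos'],s['orientation'],s['finger_gap'],s['wrist_force'])
im=r['pixels'][:,:,::-1]; a=cv2.resize(im[190:290,190:410],None,fx=3.6,fy=3.6,interpolation=cv2.INTER_CUBIC); cv2.imwrite('pics/crop2.png',cv2.convertScaleAbs(a,alpha=1.5)); print(proj(r,[[.456,.0205,.035]]))
E
```

```text
[ 0.39511571 -0.36899541  0.16348774] [ 0.00158064  0.0459149   0.99894253 -0.00177487] 0.012368483079634177 [-0.51710009  1.09903098  0.29937498]
[[241.96864596 232.18996012]]
```

View pics/crop2.png

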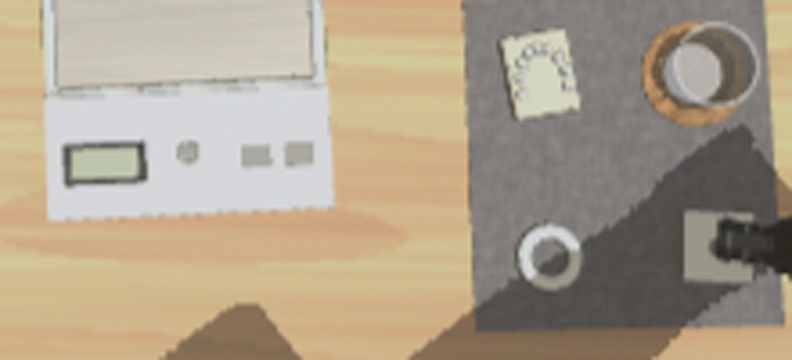

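The key shows at (188,152) in the crop, within 1 mm of the predicted (0.456, 0.021). The cup stands on the coaster and the pan is empty.

Call:
{"op": "move_arm", "data": {"moves": [0.006, -0.0, 0, 0, 0, 0.012, 0.038, 0, 0, 0, 0.018, 0.077, 0, 0, 0, 0.024, 0.116, 0, 0, 0, 0.03, 0.155, 0, 0, 0, 0.036, 0.194, 0, 0, 0, 0.042, 0.233, 0, 0, 0, 0.048, 0.272, -0.01, 0, 0, 0.054, 0.311, -0.02, 0, 0, 0.0615, 0.35, -0.03, 0, 0, 0.0615, 0.389, -0.04, 0, 0, 0.0615, 0.389, -0.04, 0, 0]}}

```text
clock: 15.78
tcp_pos: [0.4525, 0.0278, 0.1178]
orientation: [-0.003, 0.042, 0.999, 0.002]
wrist_force: [-0.3, 0.1, -0.3]
finger_gap: 0.0125
grip_force: 58.8
```

```bash
python3 - <<'E'
from h import *
r=snap('wrist','w7.png'); s=env.get_state(); print(s['tcp_pos'],s['orientation'],s['finger_gap'],s['wrist_force'])
print('key',proj(r,[[.4565,.0207,.029]]),'tip',proj(r,s['tcp_pos']+[0,0,-.069]))
im=r['pixels'][60:384,90:430,::-1]; cv2.imwrite('pics/w7c.png',cv2.resize(im,None,fx=1.8,fy=1.8))
E
```

```text
[0.45311178 0.02514283 0.11855835] [-2.95795153e-03  4.24634951e-02  9.99093488e-01  5.51316360e-04] 0.012590968877021557 [-0.14517098 -0.1422201  -0.61145478]
key [[239.41804872 203.3236996 ]] tip [[244.47791726 208.19746092]]
```

View pics/w7c.png

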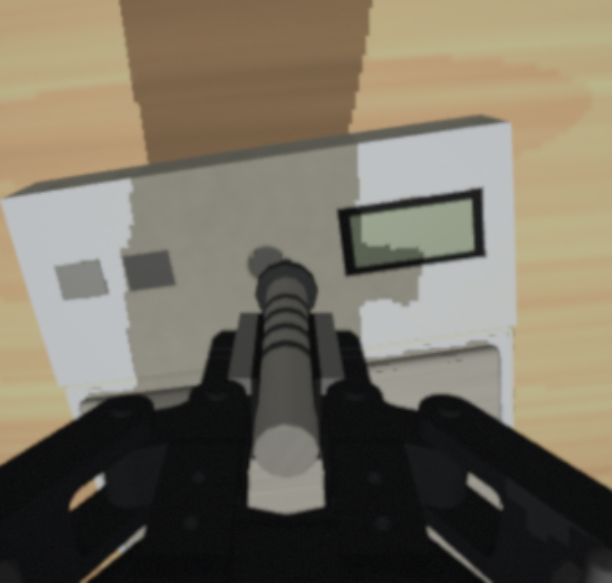

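The key is partly visible at crop (265,262), with the stylus flange just beside it at (287,288).

Call:
{"op": "move_arm", "data": {"moves": [0, 0, 0, 0, 0, 0, 0, 0, 0, 0, 0, 0, 0, 0, 0, 0, 0, 0, 0, 0]}}

```text
clock: 16.17
tcp_pos: [0.4559, 0.0199, 0.1214]
orientation: [0.0, 0.047, 0.999, -0.0]
wrist_force: [0.4, 0.8, -0.7]
finger_gap: 0.0122
grip_force: 58.8
```

```bash
python3 - <<'E'
from h import *
r=load('w7'); k=lambda u,v:[(u+.5)/1.8-.5+90,(v+.5)/1.8-.5+60]
print('flange',plane(r,[k(287,289)],.1186-.0395),'key',plane(r,[k(265,262)],.029),'styTop',plane(r,[k(286,449)],.1186+.041))
s=env.get_state(); print(s['tcp_pos'],s['orientation'])
E
```

```text
flange [[0.45015025 0.02861594 0.0791    ]] key [[0.45799377 0.01867246 0.029     ]] styTop [[0.45134197 0.02791823 0.1596    ]]
[0.45592454 0.0199462  0.12138946] [ 1.45868616e-04  4.71689058e-02  9.98886917e-01 -2.19097854e-05]
```

Call:
{"op": "move_arm", "data": {"moves": [0.0015, 0.0005, -0.008, 0, 0, 0.0015, 0.0005, -0.016, 0, 0, 0.0015, 0.0005, -0.022, 0, 0, 0.0015, 0.0005, -0.024, 0, 0, 0.0015, 0.0005, -0.026, 0, 0, 0.0015, 0.0005, -0.026, 0, 0]}}

```text
clock: 16.67
tcp_pos: [0.4569, 0.0214, 0.095]
orientation: [-0.0, 0.046, 0.999, -0.0]
wrist_force: [-0.9, -1.0, 3.1]
finger_gap: 0.0127
grip_force: 59.0
```

Call:
{"op": "move_arm", "data": {"moves": [0, 0, -0.001, 0, 0, 0, 0, -0.002, 0, 0, 0, 0, -0.002, 0, 0, 0, 0, -0.002, 0, 0, 0, 0, -0.002, 0, 0, 0, 0, -0.002, 0, 0]}}

```text
clock: 17.17
tcp_pos: [0.4572, 0.0215, 0.094]
orientation: [0.0, 0.046, 0.999, -0.0]
wrist_force: [-1.8, -2.7, 7.0]
finger_gap: 0.0125
grip_force: 59.7
```

Call:
{"op": "move_arm", "data": {"moves": [0, 0, -0.001, 0, 0, 0, 0, -0.001, 0, 0, 0, 0, -0.001, 0, 0, 0, 0, -0.001, 0, 0, 0, 0, -0.001, 0, 0, 0, 0, -0.001, 0, 0]}}

```text
clock: 17.67
tcp_pos: [0.4575, 0.0215, 0.0938]
orientation: [0.001, 0.046, 0.999, -0.0]
wrist_force: [-3.4, -1.5, 12.3]
finger_gap: 0.0125
grip_force: 60.5
```

Call:
{"op": "move_arm", "data": {"moves": [0, 0, 0.02, 0, 0, 0, 0, 0.05, 0, 0, 0, -0.03, 0.073, 0, 0, -0.01, -0.069, 0.073, 0, 0, -0.017, -0.108, 0.073, 0, 0, -0.023, -0.147, 0.073, 0, 0, -0.03, -0.186, 0.073, 0, 0, -0.036, -0.225, 0.073, 0, 0, -0.042, -0.264, 0.073, 0, 0, -0.049, -0.303, 0.073, 0, 0, -0.056, -0.342, 0.073, 0, 0, -0.062, -0.38, 0.073, 0, 0]}}

```text
clock: 18.67
tcp_pos: [0.3946, -0.36, 0.1652]
orientation: [0.0, 0.046, 0.999, 0.0]
wrist_force: [1.8, -0.1, -0.4]
finger_gap: 0.0126
grip_force: 58.9
```

```bash
python3 - <<'E'
from h import *
s=env.get_state(); print(s['tcp_pos'],s['orientation'],s['finger_gap'])
E
```

```text
[ 0.39460279 -0.35997133  0.1652079 ] [3.93005747e-04 4.59720468e-02 9.98942609e-01 2.82683977e-04] 0.012634975480843677
```

Call:
{"op": "move_arm", "data": {"moves": [0.0005, -0.0085, -0.02, 0, 0, 0.0005, -0.0085, -0.045, 0, 0, 0.0005, -0.0085, -0.045, 0, 0, 0.0005, -0.0085, -0.045, 0, 0, 0.0005, -0.0085, -0.045, 0, 0, 0.0005, -0.0085, -0.045, 0, 0]}}

```text
clock: 19.17
tcp_pos: [0.3965, -0.3667, 0.1218]
orientation: [0.001, 0.045, 0.999, -0.001]
wrist_force: [0.5, -0.1, -0.9]
finger_gap: 0.0128
grip_force: 58.9
```

```bash
python3 - <<'E'
from h import *
r=snap('wrist','w8.png'); s=env.get_state(); print(s['tcp_pos'],s['orientation'],s['finger_gap'],s['wrist_force'])
im=r['pixels'][60:384,90:430,::-1]; cv2.imwrite('pics/w8c.png',cv2.resize(im,None,fx=1.8,fy=1.8))
E
```

```text
[ 0.39660609 -0.36683292  0.12189558] [ 8.73138808e-04  4.52839639e-02  9.98973438e-01 -8.18801610e-04] 0.01215342789556011 [ 0.82280273 -0.33979605 -0.6975307 ]
```

View pics/w8c.png

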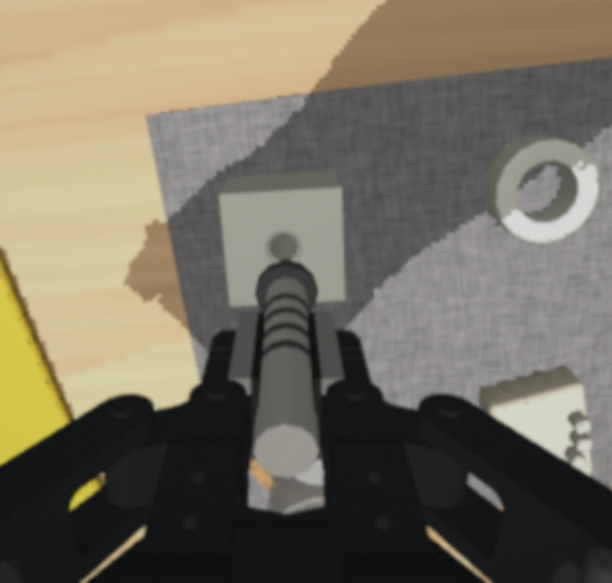

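The stand hole is visible at (283,246), with the flange at (287,288) and the stylus top at (286,449).

```bash
python3 - <<'E'
from h import *
r=load('w8'); k=lambda u,v:[(u+.5)/1.8-.5+90,(v+.5)/1.8-.5+60]
print('flange',plane(r,[k(287,289)],.1218-.0395),'hole',plane(r,[k(283,246),k(284,247)],.038),'styTop',plane(r,[k(286,451)],.1218+.041))
E
```

```text
flange [[ 0.39485476 -0.3660657   0.0823    ]] hole [[ 0.39444143 -0.36767804  0.038     ]
 [ 0.39491991 -0.36730203  0.038     ]] styTop [[ 0.39618735 -0.36644525  0.1628    ]]
```

Call:
{"op": "move_arm", "data": {"moves": [-0.0005, -0.0015, 0, 0, 0, -0.0005, -0.0015, -0.01, 0, 0, -0.0005, -0.0015, -0.02, 0, 0, -0.0005, -0.0015, -0.028, 0, 0, -0.0005, -0.0015, -0.032, 0, 0, -0.0005, -0.0015, -0.034, 0, 0, -0.0005, -0.0015, -0.034, 0, 0]}}

```text
clock: 19.8
tcp_pos: [0.3947, -0.3677, 0.0853]
orientation: [-0.001, 0.046, 0.999, 0.001]
wrist_force: [-0.2, -0.2, -0.1]
finger_gap: 0.0128
grip_force: 58.9
```

Call:
{"op": "move_arm", "data": {"moves": [0, 0, -0.002, 0, 0, 0, 0, -0.002, 0, 0, 0, 0, -0.002, 0, 0.045, 0, 0, -0.002, 0, 0.045, 0, 0, -0.002, 0, 0.045, 0, 0, -0.002, 0, 0.045, 0, 0, 0.03, 0, 0.045, 0, 0, 0.065, 0, 0.045, 0, 0, 0.1, 0, 0.045, 0, 0.04, 0.1, 0, 0.06, 0.04, 0.08, 0.1, 0, 0.06, 0.06, 0.11, 0.1, 0, 0.06]}}

```text
clock: 20.8
tcp_pos: [0.45, -0.2654, 0.1875]
orientation: [0.001, 0.048, 0.999, -0.001]
wrist_force: [0.3, -0.3, -0.2]
finger_gap: 0.0601
grip_force: 0.0
```

Call:
{"op": "move_arm", "data": {"moves": [0, 0, 0, 0, 0.06, 0, 0, 0, 0, 0.06, 0, 0, 0, 0, 0.06]}}

```text
clock: 21.05
tcp_pos: [0.4498, -0.2654, 0.1864]
orientation: [-0.0, 0.045, 0.999, -0.0]
wrist_force: [-0.0, -0.7, 0.5]
finger_gap: 0.06
grip_force: 0.0
```

```bash
python3 - <<'E'
from h import *
r=snap('wrist','w9.png'); s=env.get_state(); print(s['tcp_pos'],s['orientation'],s['finger_gap'],s['wrist_force'],s['joint_pos'])
E
```

```text
[ 0.4494429  -0.26595169  0.18630164] [-8.79388504e-05  4.59890508e-02  9.98941935e-01 -1.00144481e-04] 0.06003821601020864 [-0.86991988 -0.4990235   0.06291301] [-6.87963986e-01  2.33970866e-01 -1.91987427e-01  1.14485897e+00
 -2.65725811e-04 -5.95953428e-01]
```

View pics/w9.png

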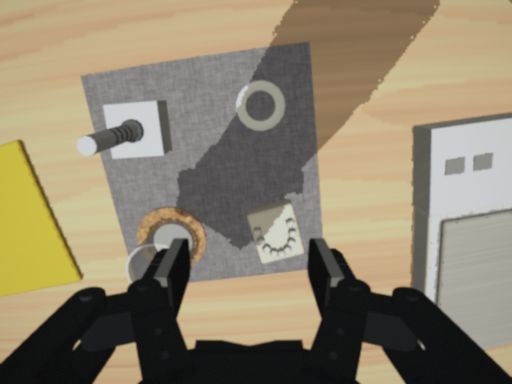

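The stylus stands in its stand at (130,132). The cast is unmoved, with base-top corners at (247,213), (293,201), (304,252) and (262,263).

```bash
python3 - <<'E'
from h import *
for f,q in(('w9',[[247,213],[293,201],[304,252],[262,263]]),):
    p=plane(load(f),q,.023)[:,:2]; print(p.round(4).tolist(),p.mean(0)); 
    a=(p[2]+p[3]-p[0]-p[1]); print(np.arctan2(a[1],a[0]))
r=load('w9');print('stylus top',plane(r,[[87,145]],.124),'stand',plane(r,[[134,130]],.038))
E
```

```text
[[0.493, -0.2709], [0.4841, -0.2223], [0.5447, -0.2128], [0.5541, -0.2598]] [ 0.51897801 -0.24142963]
0.16716814296275395
stylus top [[ 0.39513469 -0.36730675  0.124     ]] stand [[ 0.39563389 -0.3667468   0.038     ]]
```

Call:
{"op": "move_arm", "data": {"moves": [0.035, 0.012, 0, 0.12, 0.07, 0.07, 0.0245, -0.03, 0.24, 0.07, 0.07, 0.0245, -0.07, 0.27, 0.07, 0.07, 0.0245, -0.1, 0.27, 0.07, 0.07, 0.0245, -0.1, 0.27, 0.07, 0.07, 0.0245, -0.1, 0.27, 0.07], "newtons": 40}}

```text
clock: 21.6
tcp_pos: [0.5175, -0.2412, 0.0846]
orientation: [-0.002, -0.088, 0.996, 0.002]
wrist_force: [0.4, -0.4, 1.3]
finger_gap: 0.0696
grip_force: 0.0
```

Call:
{"op": "move_arm", "data": {"moves": [0.0015, 0, -0.03, 0, 0.07, 0.0015, 0, -0.055, 0, 0.07, 0.0015, 0, -0.067, 0, 0.07, 0.0015, 0, -0.069, 0, 0.07, 0.0015, 0, -0.069, 0, 0, 0.0015, 0, -0.069, 0, 0, 0.0015, 0, -0.069, 0, 0, 0.0015, 0, -0.069, 0, 0, 0.0015, 0, -0.069, 0, 0, 0.0015, 0, -0.069, 0, 0, 0.0015, 0, -0.03, 0, 0, 0.0015, 0, 0.01, 0, 0], "newtons": 40}}

```text
clock: 22.6
tcp_pos: [0.5191, -0.2398, 0.0956]
orientation: [-0.002, -0.089, 0.996, 0.002]
wrist_force: [1.4, -1.2, -2.2]
finger_gap: 0.0483
grip_force: 42.9
```

Call:
{"op": "move_arm", "data": {"moves": [0.01, 0.0, 0.035, 0, 0, 0.02, 0.035, 0.035, 0, 0, 0.03, 0.07, 0.035, 0, 0, 0.04, 0.105, 0.035, 0, 0, 0.05, 0.14, 0.035, 0, 0, 0.06, 0.175, 0.035, 0, 0, 0.07, 0.21, 0.035, 0, 0, 0.08, 0.24, 0.035, 0, 0, 0.082, 0.27, 0.03, 0, 0, 0.082, 0.27, 0.01, 0, 0, 0.082, 0.27, -0.01, 0, 0, 0.082, 0.27, -0.02, 0, 0]}}

```text
clock: 23.6
tcp_pos: [0.6022, 0.0301, 0.075]
orientation: [-0.001, -0.09, 0.996, 0.0]
wrist_force: [-0.0, -1.4, -2.4]
finger_gap: 0.0485
grip_force: 42.9
```

Call:
{"op": "move_arm", "data": {"moves": [0, 0, -0.005, 0, 0, 0, 0, -0.01, 0, 0, 0, 0, -0.014, 0, 0, 0, 0, -0.015, 0, 0, 0, 0, -0.015, 0, 0, 0, 0, -0.015, 0, 0]}}

```text
clock: 24.1
tcp_pos: [0.6038, 0.0285, 0.0621]
orientation: [0.001, -0.089, 0.996, -0.0]
wrist_force: [-0.7, -0.5, -0.0]
finger_gap: 0.0488
grip_force: 43.1
```

Call:
{"op": "move_arm", "data": {"moves": [0, 0, -0.001, 0, 0, 0, 0, -0.002, 0, 0, 0, 0, -0.002, 0, 0]}}

```text
clock: 24.35
tcp_pos: [0.6038, 0.0286, 0.062]
orientation: [0.001, -0.089, 0.996, -0.001]
wrist_force: [-5.0, -0.1, 12.6]
finger_gap: 0.0488
grip_force: 44.4
```

On the pan. Release, retreat upwards, and check.

Call:
{"op": "move_arm", "data": {"moves": [0, 0, 0.001, 0, 0, 0, 0, 0.001, 0, 0.07, 0, 0, 0.001, 0, 0.07, 0, 0, 0.001, 0, 0.07, 0, 0, 0.001, 0, 0.07, 0, 0, 0.03, 0, 0.07, 0, 0, 0.07, 0, 0.07, 0, 0, 0.11, 0, 0.07, -0.03, 0, 0.15, 0, 0.07, -0.07, 0, 0.17, 0, 0.07, -0.11, 0, 0.18, 0, 0.07, -0.15, 0, 0.19, 0, 0.07]}}

```text
clock: 25.35
tcp_pos: [0.4618, 0.0289, 0.2482]
orientation: [0.001, -0.089, 0.996, -0.0]
wrist_force: [0.5, 0.2, 0.7]
finger_gap: 0.0703
grip_force: 0.0
```

Call:
{"op": "move_arm", "data": {"moves": [0, -0.04, 0.02, 0, 0.07, 0, -0.08, 0.04, 0, 0.07, 0, -0.12, 0.05, 0, 0.07, -0.02, -0.16, 0.05, 0, 0.07, -0.04, -0.2, 0.05, 0, 0.07, -0.06, -0.24, 0.05, 0, 0.07, -0.08, -0.28, 0.05, 0, 0.07, -0.1, -0.32, 0.05, 0, 0.07, -0.12, -0.36, 0.05, 0, 0.07, -0.14, -0.4, 0.05, 0, 0.07, -0.14, -0.4, 0.05, 0, 0.07, -0.14, -0.4, 0.05, 0, 0.07]}}

```text
clock: 26.35
tcp_pos: [0.3202, -0.3754, 0.2962]
orientation: [-0.0, -0.086, 0.996, -0.001]
wrist_force: [-0.1, -0.7, 0.4]
finger_gap: 0.0699
grip_force: 0.0
```

```bash
python3 - <<'E'
from h import *
r=snap('top','t2.png'); s=env.get_state(); print(s['tcp_pos'],s['wrist_force'])
im=r['pixels'][:,:,::-1]; a=cv2.resize(im[125:290,90:410],(800,412),interpolation=cv2.INTER_CUBIC); cv2.imwrite('pics/crop3.png',cv2.convertScaleAbs(a,alpha=1.5))
E
```

```text
[ 0.32100332 -0.37318848  0.29627151] [-0.15898198  0.48940192 -0.40188201]
```

View pics/crop3.png

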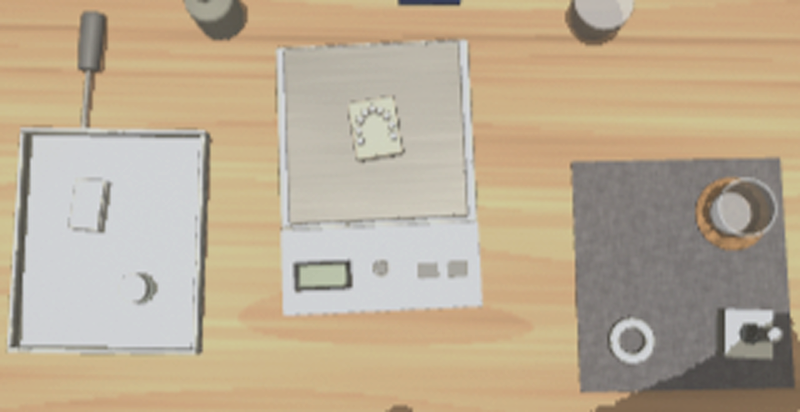

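The cast is at (376,128), on the pan's centre. The case and vial are in the tray, the cup is on the coaster and the stylus is in its stand, so I'm handing in.

```bash
python3 -c "
from workcell import env; print(env.hand_in())"
```

```text
the job is handed in; nothing more can be done
None
```

I finished every step and handed the job in at about 26 s on the robot clock, though the hand-in returned no verdict: case and vial in the tray, cup on the coaster, zero key pressed fully down with the stylus, stylus back in its stand, and cast on the middle of the pan.

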